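# Load the welded coupon and hold the index pin out

## Robot

A 6-joint arm with a two-finger parallel gripper is mounted at the origin on the work surface. World frame = base frame: x ahead of the robot, y to its left, z up, the work surface at z = 0. Lengths are in mm, angles in rad, forces in N, time in s.
With the tool pointing down it reaches from about 275 to 850 mm from the base axis. Payload 19 kg.
Tool frame: the origin (TCP) lies midway between the tips of the shut fingers; the grasp point (between the pads) lies 19 mm behind it (tcp_to_grasp is the distance from the TCP to the grasp point, in mm); z points along the fingers, y is the line along which they close (so a half turn about z gives the same grasp; the last joint's range is limited). The gripper opens to 85 mm and grips with 20 to 120 N. Pads are 22 mm wide; open, the fingers measure 114 mm over their backs; the gripper's body (76 mm by 85 mm) begins 54 mm behind the grasp point. The pads swing forward as they close: fully open they stand 13 mm farther back than shut.
Start: joints at [1.15, 0.15, 1.437, -0, 1.554, -0.134], TCP at [162.663, 551.481, 231.267] pointing down, gripper open.
Joint ranges: [-2.8, 2.8], [-0.68, 2.1], [0.12, 2.68], [-1.39, 4.53], [0.16, 2.79], [-2.81, 2.81]. Speed limits (rad/s): [1.89, 1.89, 2.22, 3.01, 3.01, 3.01].

## Interface

Orientations are given as [roll, pitch, yaw] about the fixed x, y, z axes, in that order (R = Rz(yaw) Ry(pitch) Rx(roll)).
In Python, from plant import state, capture, get_calibration, hand_in, tcp_to_grasp gives the robot as it stands.
- The arm moves only by the shell command python3 -m creep 'ROWS' [FORCE]. ROWS is text: rows parted by semicolons, each of 7 numbers parted by spaces: the closure, from 0 (fully open) to 1 (shut), then the shift along the tool's x, y, z in units of 100 mm (1.0 is 100 mm), then the turn, a rotation vector about the tool's x, y, z in units of 360 degrees (1.0 is 360 degrees). In form: claw dx dy dz ax ay az; .... A call has 1 to 10 rows; each row is the pose to reach, as a shift and turn from the pose commanded when the call began, along the tool's axes at that moment, turning the shorter way round; what a row does not reach only later rows make up. A row lasts 1/8 s, in which the tool goes at most 62.5 mm and 10.7 degrees, less where a joint would pass 70% of its speed; a pose out of reach is approached as far as the arm can. A call with a number of a shift or a turn outside -1 to 1 is refused whole. A call with a gripper value outside its range is refused whole. The fingers move at their own pace and stop on an object; FORCE is the grip in N (left out, the last holds). Time passes only in rows, so rows that repeat a pose let the fingers close. It gives the time, the measured TCP pose, the force, the opening and the grip force at its end, in the units of the state.
- state(): the state, without advancing time (a new reading comes with each control period).
- capture(name): name is "side" or "top" or "wrist"; returns the picture (400x640x3 uint8, blue, green, red); there is no depth.
- get_calibration(name): a dict with "fx", "fy", "cx", "cy" (pixels), "xyz" and "rotation" of the camera in the world. Camera axes: x right, y down, z forward; pixel columns grow to the right and rows downward; lengths in mm; the calibration is good to about 2 mm. A picture is of the moment at which its call begins: read the wrist's pose just before it. get_calibration takes no time and is no camera call; for the wrist camera it gives the pose at the moment of the call.
- hand_in(): hands the job in; it is judged then, once.
The state is a dict: "clock": time; "joints": joint angles; "dq": joint speeds; "joint_torque": joint torques, N m; "ee_pos": TCP position; "tcp_rot": TCP orientation; "contact_force": force on the tool from outside, world axes, zero at the start; "wrist_torque": the same for the moment, N m; "gripper_width": finger opening in mm; "grasp_force": force on a finger pad.
Only numpy, scipy, OpenCV 4.12 (cv2) and the standard library are available. Lean on these libraries where they do the work, as an engineer would, in place of code of your own. Each camera call takes 0.05 s, during which the arm holds its last target. There are 200 camera calls.

## Task

Take the tall welded steel coupon out of the rack and slide it on edge, fully home, into the slot of the holder on the small indexing table, and let go of it. Then grip the black knob of the table's spring-loaded index plunger, pull it straight back as far as it goes so that the pin is clear of its hole in the disc, and finish while still holding it fully back, with the coupon still seated. Do not disturb the other tools and blanks.

Things in the scene. Friction and masses are not known exactly. Their poses are not given: they have to be found in the camera images.
- coupon: Tall flat plain steel plate with a dark weld bead across the middle of both faces: 60 wide (its x), 6 thick (its y), 110 high (its z), about 0.3 kg, the same either way round. Stands on edge in one of the three slots of the rack. Origin: centre of its lower edge; z up. The beads stand 1.4 off each face at 55 above the origin; the faces above them are flat and free for gripping.
- rack: Grey block 90 (x) by 160 (y) by 30 high, fixed to the table, at some yaw; three slots 66 long (along its x), 8.5 wide, 22 deep (floor 8 above the table) at its y = -50, 0 and +50. Origin: centre of its underside. The coupon stands in any one of them, the two short blanks in the others. A standing plate may lean a few degrees in its slot.
- blank_a: Short plain steel plate, 60 x 6 x 55 high, no bead, standing on edge in the rack (top 63 above the table). Leave alone. Origin: centre of its lower edge.
- blank_b: A second short plain steel plate, same as blank_a. Leave alone.
- fixture: Small indexing table, fixed to the work surface at some yaw: grey base plate 200 x 110 x 12, steel disc 160 across with its top 60 above the work surface, and on it a slotted aluminium holder 95 (x) by 42 (y) by 34 high, top at 94. Origin: on the disc's axis, at the work surface. The index plunger sticks out on its -x side through a grey bracket (x = -96 to -112, 36 wide, top 66 high).
- slot_floor (a point): Centre of the floor of the holder's slot, 64 above the work surface. Axes as the fixture's: the slot is 71 long along x, 8.5 wide along y, 30 deep, with a 3 mm chamfer round its mouth at 94 high. A plate fully home has its lower edge at this point, upright.
- plunger (a joint): Travel of the index plunger in m: 0 is sprung in (pin 12 mm deep in its hole in the disc's rim), 0.018 is fully back against its stop; the pin leaves the hole at 0.012. It slides along the fixture's -x axis, level. The spring pulls it in with 6 N at 0 and 13 N at 0.018.
- plunger_knob (a point): Centre of the plunger's black cylindrical knob, 28 in diameter and 24 long, its axis level along the fixture's x, 51 above the work surface, 146 from the fixture's origin on its -x side at rest. It moves with the plunger. Between knob and bracket there is a 10 mm thick stem, 22 long at rest.
- wire_brush: Wire brush with red handle, 260 long, 38 high, lying between the robot and the rack and fixture; origin at its handle end. Leave alone.
- chipping_hammer: Chipping hammer, 260 long, lying at the far side; origin at its head. Leave alone.
- magnet_block: Square holding magnet 85 x 85 x 22, lying flat to the left of the indexing table. Leave alone.
- locking_pliers: Locking pliers, 220 long, lying at the far side; origin at the jaws. Leave alone.
- tin: Open metal cup, 72 across, 85 high, at the far side. Leave alone.
Mind the look-alikes: they are no part of the job. Leave any green, orange or purple look-alike of the coupon alone.

How it is judged (in metres and radians):
On the way, in this order (a step that is already met when the one before it is completed fails the run):
1. the coupon is fully home in the holder's slot and let go (z of coupon in the frame of slot_floor between -0.004 and 0.004 m and horizontal distance between coupon and slot_floor below 0.008 m and angle between coupon's own z axis and vertical below 0.15 rad and angle between the x axis of coupon and the x axis of slot_floor, either way round below 0.15 rad and contact force between the fingers and coupon below 0.1 N), for 0.3 s.
2. the plunger is pulled fully back by the gripper (value of joint plunger above 0.0155 m and contact force between the fingers and plunger above 3 N), for 0.3 s.
At the end, for the whole second after the job is handed in: Fingers still hold the plunger (over 3 N) at over 15.5 of its 18 mm travel; the coupon, free of the fingers, stands in the slot: lower edge within 4 mm of the floor height and 8 mm of its centre, within 0.15 rad of upright and of the slot direction (all of step 1 and all of step 2); the arm keeps its last pose, push and grip.
It fails at once if a loose tool or cup is moved by more than 30 mm (distance of any of wire_brush, chipping_hammer, magnet_block, locking_pliers, tin from where it was at the start of the episode above 0.03 m).
It fails at once if a short blank is moved by more than 30 mm (distance of any of blank_a, blank_b from where it was at the start of the episode above 0.03 m).
It also fails if it takes over 48 s, if anything falls off the work surface, if the arm or the gripper's body presses on something with over 40 N, if the wrist force passes 120 N, or if a joint passes its speed limit or range.

## Working session

There is one attempt and no reset: what is moved stays moved. The work goes in short steps, Python scripts to look and compute and a shell command to move; the robot and the scene stay as the last step left them, time stands still between calls to the robot, and variables do not carry over. Pictures are saved under pics/ and viewed, at most 10 in all, crops included, and the job is handed in when it is done.

```bash
mkdir -p pics; ls; python3 - <<'E'
from plant import *
import cv2, numpy as np
s=state();print(s['clock'],s['ee_pos'],s['tcp_rot'],tcp_to_grasp)
for n in ("side","top"):
    im=capture(n);cv2.imwrite(f"pics/{n}0.png",im)
    print(n,get_calibration(n))
print(get_calibration("wrist"))
E
```

```text
pics
0.0 [162.57526633 551.27328415 230.66483878] [-3.14035155e+00 -1.78133463e-04  2.85481055e+00] 18.700000000000003
side {'fx': 384.70007095905794, 'fy': 384.70007095905794, 'cx': 323.51717252158875, 'cy': 200.17269683782465, 'xyz': array([ 475.69078865, -603.7449419 ,  794.05169506]), 'rotation': array([-2.41299352, -0.01193926, -0.11665973])}
top {'fx': 378.93377912290185, 'fy': 378.93377912290185, 'cx': 318.2370750232216, 'cy': 199.14744368656966, 'xyz': array([ 298.98987097,   37.67834057, 1255.07857438]), 'rotation': array([-2.91678823, -0.00672524, -1.5000507 ])}
{'fx': 279.68640246085187, 'fy': 279.68640246085187, 'cx': 315.0970186055802, 'cy': 198.13239870950844, 'xyz': array([ 92.97118527, 572.40432483, 373.57074062]), 'rotation': array([2.85172974e+00, 1.88348910e-03, 1.28403574e+00])}
```

View pics/top0.png

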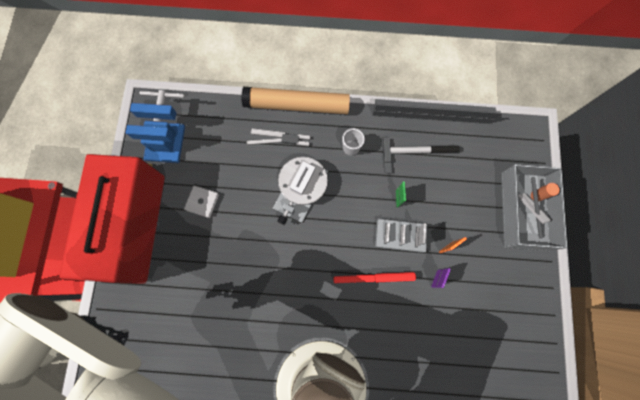

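View pics/side0.png

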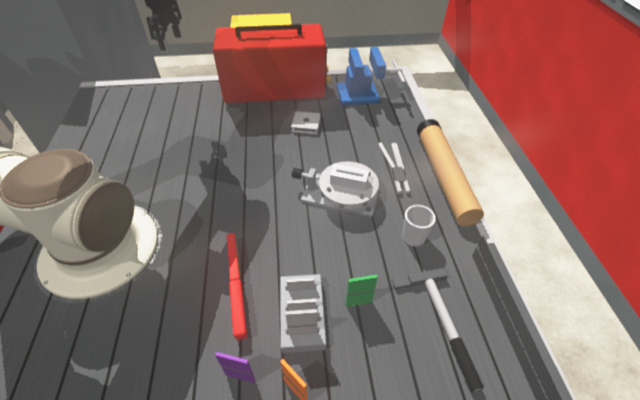

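```bash
cat > h.py <<'E'
from plant import *
import cv2, numpy as np
from scipy.spatial.transform import Rotation as R
def ray(c,uv):
    r=R.from_euler('xyz',c['rotation']).as_matrix()
    return c['xyz'],r@np.array([(uv[0]-c['cx'])/c['fx'],(uv[1]-c['cy'])/c['fy'],1])
def plane(c,uv,z):
    o,d=ray(c,uv);return o+d*(z-o[2])/d[2]
def proj(c,p):
    r=R.from_euler('xyz',c['rotation']).as_matrix();q=r.T@(np.asarray(p,float)-c['xyz'])
    return np.array([c['fx']*q[0]/q[2]+c['cx'],c['fy']*q[1]/q[2]+c['cy']])
E
python3 - <<'E'
from h import *
t=cv2.imread('pics/top0.png');s=cv2.imread('pics/side0.png')
f=lambda im,x,y:cv2.resize(im[y:y+70,x:x+95],None,fx=4.2,fy=4.2,interpolation=cv2.INTER_CUBIC)
a=np.vstack([np.hstack([f(t,258,152),f(t,362,195)]),np.hstack([f(s,288,150),f(s,258,270)])])
cv2.imwrite('pics/c0.png',a);print(a.shape)
E
```

```text
(588, 798, 3)
```

View pics/c0.png

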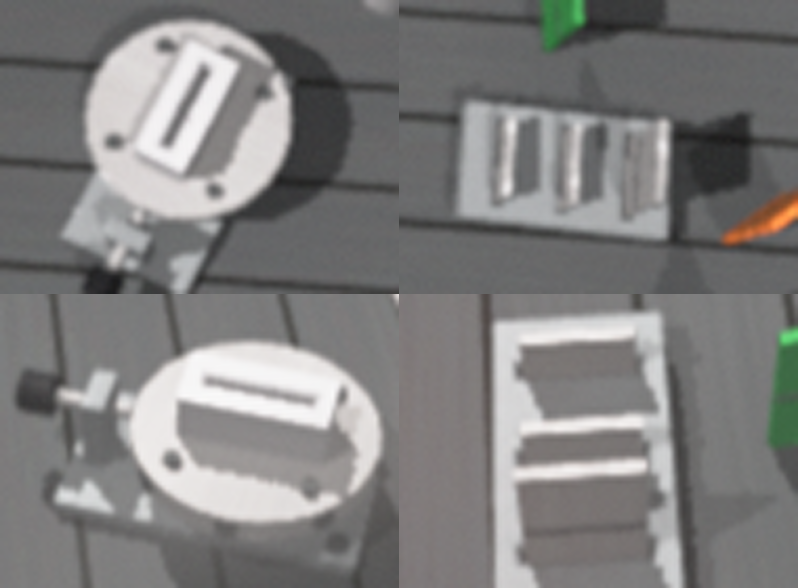

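```bash
python3 - <<'E'
from h import *
np.set_printoptions(precision=1,suppress=True)
t=get_calibration('top');s=get_calibration('side')
T=lambda u,v,x,y:np.array([x+(u+.5)/4.2-.5,y+(v+.5)/4.2-.5])
print('slot top',[plane(t,T(u,v,258,152),94) for u,v in((206,66),(168,145))])
print('holder top',[plane(t,T(u,v,258,152),94) for u,v in((187,38),(245,55),(195,175),(135,155))])
print('slot side',[plane(s,T(u,v-294,288,150),94) for u,v in((204,380),(317,400))])
print('knob side',plane(s,T(38,392-294,288,150),51))
print('rack top corners top',[plane(t,T(u-399,v,362,195),30) for u,v in((463,100),(670,120),(668,240),(458,216))])
print('coupon edge side',[plane(s,T(u-399,v-294,258,270),118) for u,v in((516,472),(648,466))])
print('coupon edge top',[plane(t,T(u-399,v,362,195),118) for u,v in((665,119),(660,205))])
print('others side',[plane(s,T(u-399,v-294,258,270),63) for u,v in((516,343),(634,335),(518,430),(646,420))])
w=get_calibration('wrist');p=R.from_euler('xyz',state()['tcp_rot']).as_matrix()
print('cam in tool',p.T@(w['xyz']-state()['ee_pos']), (p.T@R.from_euler('xyz',w['rotation']).as_matrix()))
E
```

```text
slot top [array([666.,  93.,  94.]), array([601.8, 116.8,  94. ])]
holder top [array([687.3, 109.3,  94. ]), array([676.9,  64. ,  94. ]), array([580.1,  94.6,  94. ]), array([592.3, 140.9,  94. ])]
slot side [array([602.1, 117.3,  94. ]), array([669.1,  92.4,  94. ])]
knob side [499.7 161.7  51. ]
rack top corners top [array([ 528.2, -147.2,   30. ]), array([ 524., -309.,   30.]), array([ 430.6, -308.1,   30. ]), array([ 437.5, -146.6,   30. ])]
coupon edge side [array([ 450.7, -276. ,  118. ]), array([ 509.3, -279.7,  118. ])]
coupon edge top [array([ 508.3, -280.4,  118. ]), array([ 445.7, -277.4,  118. ])]
others side [array([ 452.2, -179.3,   63. ]), array([ 512.4, -181.3,   63. ]), array([ 450.7, -227.5,   63. ]), array([ 513.6, -229.1,   63. ])]
cam in tool [  72.8    0.4 -142.8] [[ 0.  -1.  -0.3]
 [ 1.   0.  -0. ]
 [ 0.  -0.3  1. ]]
```

```bash
python3 -m creep '0 -0.76 -1 0 0 0 0;0 -0.76 -1 0 0 0 0;0 -0.76 -1 0 0 0 0'; python3 -m creep '0 -0.76 -1 0 0 0 0;0 -0.76 -1 0 0 0 0'
```

```text
clock: 0.48
ee_pos: [208.2, 431.5, 231.5]
tcp_rot: [3.142, 0.001, 2.852]
contact_force: [-0.7, 0.0, 0.9]
gripper_width: 85.1
grasp_force: 0.0
clock: 0.72
ee_pos: [251.6, 316.4, 231.0]
tcp_rot: [-3.141, -0.0, 2.857]
contact_force: [1.1, 0.5, 0.2]
gripper_width: 85.3
grasp_force: 0.0
```

```bash
for i in 1 2 3 4; do python3 -m creep '0 -0.77 -1 0 0 0 0;0 -0.77 -1 0 0 0 0;0 -0.77 -1 0 0 0 0' >/dev/null; done; python3 -m creep '0 -0.77 -1 0 0 0 0;0 -0.77 -1 0 0 0 -0.0386;0 -0.77 -1 0 0 0 -0.0386;0 -0.77 -1 0 0 0 -0.0386'
python3 - <<'E'
from h import *
c=get_calibration('wrist');im=capture('wrist');cv2.imwrite('pics/w1.png',im)
print(state()['ee_pos'],state()['tcp_rot'],c['xyz'].tolist(),c['rotation'].tolist(),state()['clock'])
E
```

```text
clock: 2.72
ee_pos: [480.4, -269.3, 231.0]
tcp_rot: [3.141, -0.001, 3.098]
contact_force: [0.2, 0.2, -0.1]
gripper_width: 85.5
grasp_force: 0.0
[ 480.19044409 -269.19673888  231.28462991] [ 3.14104414e+00 -1.83332015e-04  3.09772129e+00] [407.87621227264503, -265.9727194532949, 373.80410264496425] [2.8524170104809423, -0.00022746443728061116, 1.527622508917344] 2.775
```

View pics/w1.png

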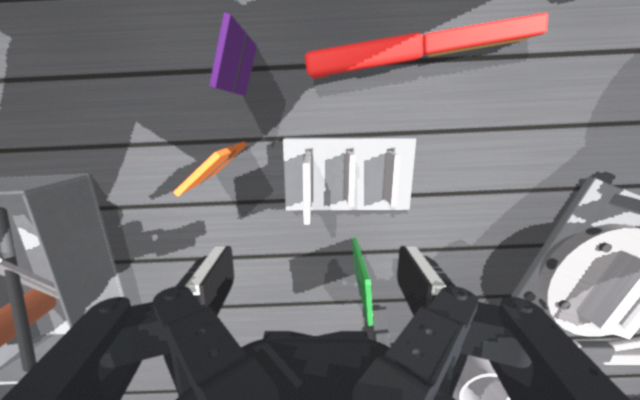

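```bash
python3 - <<'E'
from h import *
np.set_printoptions(precision=1,suppress=True)
c=get_calibration('wrist');im=cv2.imread('pics/w1.png');g=cv2.cvtColor(im,6)
for v in range(146,230,6): print(v,g[v,298:320].tolist())
for uv in((307,151),(307,223)): print(plane(c,uv,118))
for uv in((284,139),(415,139),(411,209),(286,210)): print('rack',plane(c,uv,30))
E
```

```text
146 [246, 247, 247, 247, 247, 247, 247, 246, 246, 246, 245, 244, 244, 243, 243, 243, 244, 244, 245, 245, 246, 246]
152 [246, 246, 246, 245, 244, 240, 228, 198, 181, 185, 190, 188, 171, 154, 181, 224, 243, 246, 246, 246, 246, 246]
158 [168, 166, 166, 165, 158, 146, 156, 179, 188, 190, 192, 197, 183, 155, 155, 200, 235, 244, 245, 245, 245, 245]
164 [167, 168, 167, 172, 199, 240, 252, 253, 253, 253, 251, 239, 196, 152, 152, 189, 218, 227, 235, 243, 245, 245]
170 [167, 164, 165, 169, 199, 243, 253, 254, 254, 254, 253, 245, 201, 151, 146, 187, 222, 227, 228, 226, 226, 228]
176 [166, 165, 165, 168, 198, 246, 254, 255, 255, 254, 254, 247, 203, 146, 144, 186, 222, 228, 227, 226, 226, 226]
182 [166, 165, 167, 167, 190, 241, 254, 254, 254, 254, 254, 250, 215, 153, 143, 188, 222, 227, 227, 227, 227, 225]
188 [167, 166, 165, 167, 188, 240, 253, 254, 254, 254, 254, 252, 219, 152, 143, 187, 222, 228, 227, 227, 227, 227]
194 [168, 168, 167, 166, 186, 239, 253, 254, 254, 255, 255, 252, 221, 154, 143, 184, 220, 225, 226, 226, 227, 227]
200 [168, 167, 170, 172, 188, 234, 252, 254, 254, 254, 255, 253, 221, 155, 148, 188, 223, 229, 229, 228, 228, 228]
206 [248, 248, 247, 247, 248, 250, 253, 254, 254, 254, 254, 249, 219, 208, 222, 228, 229, 228, 227, 226, 227, 227]
212 [135, 135, 134, 136, 159, 226, 252, 254, 254, 254, 254, 248, 198, 144, 132, 135, 134, 133, 133, 131, 132, 133]
218 [157, 158, 158, 158, 165, 206, 245, 254, 254, 254, 254, 247, 199, 161, 157, 157, 157, 156, 158, 159, 158, 158]
224 [156, 155, 156, 156, 158, 170, 200, 223, 227, 227, 221, 196, 163, 154, 156, 154, 154, 156, 156, 154, 155, 155]
[ 438.9 -274.5  118. ]
[ 509.  -278.2  118. ]
rack [ 434.  -304.6   30. ]
rack [ 440.9 -146.5   30. ]
rack [ 530.3 -146.5   30. ]
rack [ 524.5 -308.8   30. ]
```

```bash
python3 -m creep '0 0 -0.083 0.4 0 0 0;0 0 -0.083 0.8 0 0 0;0 0 -0.083 0.8 0 0 0'; python3 -m creep '0 0 0 0.4 0 0 0;0 0 0 0.75 0 0 0;0 0 0 0.75 0 0 0' ; python3 -m creep '1 0 0 0 0 0 0;1 0 0 0 0 0 0;1 0 0 0 0 0 0;1 0 0 0 0 0 0;1 0 0 0 0 0 0;1 0 0 0 0 0 0' 60
```

```text
clock: 3.15
ee_pos: [478.5, -277.3, 149.6]
tcp_rot: [3.139, -0.003, 3.098]
contact_force: [-0.1, -0.7, 1.1]
gripper_width: 85.7
grasp_force: 0.0
clock: 3.52
ee_pos: [479.1, -278.5, 76.5]
tcp_rot: [3.141, -0.001, 3.098]
contact_force: [0.6, 0.1, 0.8]
gripper_width: 85.2
grasp_force: 0.0
clock: 4.28
ee_pos: [479.3, -279.5, 76.7]
tcp_rot: [3.141, 0.0, 3.097]
contact_force: [-0.3, 2.8, 5.5]
gripper_width: 5.4
grasp_force: 58.9
```

```bash
python3 -m creep '1 0 0 -0.25 0 0 0;1 0 0 -0.5 0 0 0;1 0 0 -0.9 0 0 0;1 0 0 -0.9 0 0 0' 80; python3 -m creep '1 0 0 -0.3 0 0 0;1 0 0 -0.6 0 0 0;1 0 0 -0.6 0 0 0';  for i in 1 2 3; do python3 -m creep '1 -0.32 0.77 0 0 0 0;1 -0.32 0.77 0 0 0 0' >/dev/null; done; python3 -m creep '1 -0.32 0.77 0 0 0 0;1 -0.32 0.77 0 0 0 0.0494;1 -0.32 0.77 0 0 0 0.0494;1 -0.32 0.77 0 0 0 0.0494;1 -0.32 0.77 0 0 0 0.0494'
python3 - <<'E'
from h import *
import json
c=get_calibration('wrist');s=state();im=capture('wrist');cv2.imwrite('pics/w2.png',im)
json.dump({k:(v.tolist() if hasattr(v,'tolist') else v) for k,v in c.items()},open('w2.json','w'))
cv2.imwrite('pics/side2.png',capture('side'))
print(s['ee_pos'],s['tcp_rot'],s['clock'],s['contact_force'])
E
```

```text
clock: 4.78
ee_pos: [480.0, -280.3, 169.0]
tcp_rot: [-3.139, 0.003, 3.097]
contact_force: [0.4, -0.4, -2.3]
gripper_width: 5.0
grasp_force: 78.5
clock: 5.15
ee_pos: [479.5, -279.9, 227.1]
tcp_rot: [-3.14, 0.002, 3.097]
contact_force: [-0.2, -0.7, -3.2]
gripper_width: 5.0
grasp_force: 78.7
clock: 6.52
ee_pos: [620.4, 21.8, 225.7]
tcp_rot: [-3.141, -0.001, 2.789]
contact_force: [0.3, -0.3, -2.4]
gripper_width: 5.6
grasp_force: 79.7
[620.42728755  21.84849531 225.68494023] [-3.14111442e+00 -7.37752920e-04  2.78919670e+00] 6.525 [ 0.34223182 -0.32827818 -2.36488487]
```

View pics/w2.png

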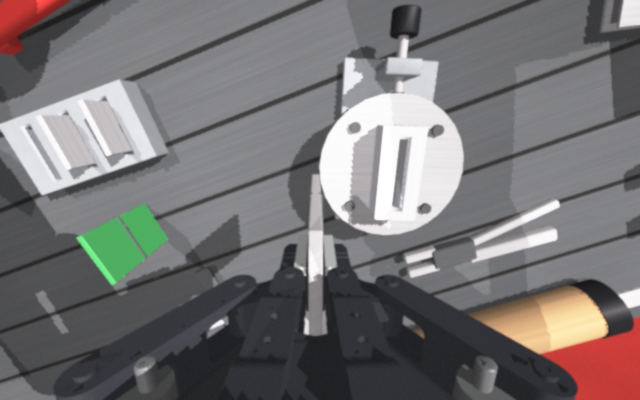

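```bash
python3 - <<'E'
from h import *
import json
np.set_printoptions(precision=1,suppress=True)
c=json.load(open('w2.json'));c['xyz']=np.array(c['xyz'])
im=cv2.imread('pics/w2.png');g=cv2.cvtColor(im,6)
print('disc c',plane(c,(391,168),62))
a=np.hstack([cv2.resize(im[110:235,360:445],None,fx=4.5,fy=4.5,interpolation=2),cv2.resize(im[0:125,360:445],None,fx=4.5,fy=4.5,interpolation=2)])
cv2.imwrite('pics/c2.png',a);print(a.shape)
for v in range(130,216,8): print(v,g[v,370:430].tolist())
E
```

```text
disc c [634.2 106.4  62. ]
(562, 764, 3)
130 [197, 188, 184, 183, 179, 172, 154, 142, 138, 139, 139, 142, 176, 242, 254, 255, 255, 255, 255, 254, 253, 253, 252, 251, 252, 252, 252, 252, 252, 252, 252, 252, 251, 252, 252, 252, 251, 252, 252, 253, 253, 252, 252, 252, 252, 251, 251, 251, 252, 252, 252, 252, 252, 252, 252, 251, 251, 246, 215, 150]
138 [180, 181, 180, 179, 173, 159, 143, 140, 138, 138, 141, 167, 231, 253, 255, 255, 255, 255, 255, 255, 255, 254, 252, 251, 252, 252, 252, 251, 251, 247, 237, 230, 227, 223, 218, 206, 197, 192, 189, 186, 186, 208, 238, 250, 252, 251, 251, 252, 252, 252, 252, 252, 252, 252, 251, 250, 246, 235, 229, 227]
146 [180, 178, 177, 174, 161, 145, 139, 139, 138, 142, 160, 222, 252, 255, 255, 255, 255, 255, 255, 255, 255, 254, 253, 252, 252, 251, 251, 250, 230, 158, 119, 114, 115, 114, 115, 118, 135, 159, 176, 183, 207, 238, 250, 251, 251, 251, 251, 251, 252, 252, 252, 252, 251, 251, 250, 246, 239, 235, 235, 235]
154 [179, 179, 176, 166, 148, 140, 138, 138, 139, 152, 203, 249, 254, 255, 255, 255, 255, 255, 255, 255, 255, 255, 255, 254, 253, 251, 249, 229,
[... 1595 characters left out ...]
 251, 251, 251, 251, 250, 249, 245, 238, 234, 234, 234, 235, 234, 234, 234, 234, 235, 234]
202 [141, 137, 137, 135, 141, 184, 244, 254, 255, 255, 255, 255, 255, 255, 255, 254, 254, 255, 255, 254, 253, 244, 184, 128, 123, 132, 137, 138, 143, 168, 196, 198, 188, 217, 242, 250, 251, 251, 250, 250, 250, 251, 251, 251, 250, 250, 249, 244, 237, 235, 234, 232, 225, 216, 208, 209, 215, 225, 231, 235]
210 [131, 135, 136, 138, 168, 237, 254, 254, 255, 254, 254, 254, 255, 254, 254, 254, 254, 254, 254, 253, 251, 248, 244, 239, 234, 228, 222, 211, 203, 193, 186, 187, 220, 244, 250, 251, 250, 250, 249, 250, 251, 251, 251, 250, 249, 244, 226, 184, 141, 120, 104, 104, 113, 119, 120, 119, 116, 115, 117, 127]
```

View pics/c2.png

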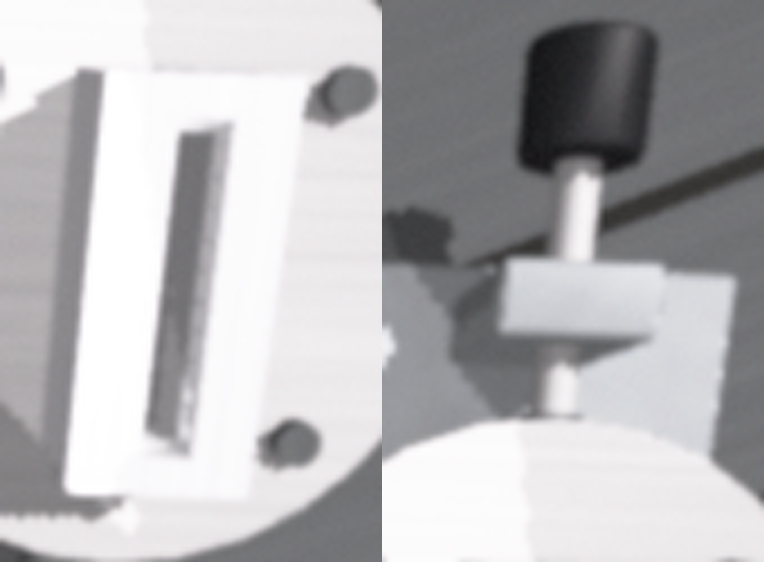

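```bash
python3 - <<'E'
from h import *
import json
np.set_printoptions(precision=2,suppress=True)
c=json.load(open('w2.json'));c['xyz']=np.array(c['xyz'])
T=lambda u,v:(360+(u+.5)/4.5-.5,110+(v+.5)/4.5-.5)
P=np.array([plane(c,T(*q),94) for q in((103,70),(309,75),(250,497),(65,493))])
print(P,P.mean(0))
for i in range(4): d=P[(i+1)%4]-P[i];print(np.linalg.norm(d),np.degrees(np.arctan2(d[1],d[0])))
# slot lines: left edge (z91?) half-level, right chamfer edge z94
L=[plane(c,(398.0,150.),91),plane(c,(393,194),91)]
for a,b,z in(((398.6,146),(393.0,194),91),((410.6,146),(404.2,194),94)):
    p,q=plane(c,a,z),plane(c,b,z);d=q-p;print('line',p,q,np.degrees(np.arctan2(d[1],d[0])))
print('slot ends',plane(c,T(230,122),94),plane(c,T(172,458),94))
k=[plane(c,(360+(u-382)/4.5,v/4.5),51) for u,v in((525,95),(658,95))];print('knob',k,np.mean(k,0))
k=[plane(c,(360+(u-382)/4.5,v/4.5),z) for u,v,z in((580,165,51),(594,25,51),(582,300,66),(582,262,66),(560,400,56))];print(k)
s=state();Rm=R.from_euler('xyz',s['tcp_rot']).as_matrix();print(Rm)
# coupon held bottom/near edge lean
t=cv2.imread('pics/w2.png',0)
for z,o in ((225.7+42,0),(225.7-68,0)):
  print('pred held near edge', [proj(c,s['ee_pos']+Rm@np.array([30,y,225.7-z])) for y in(-3,3)])
E
```

```text
[[583.14 103.88  94.  ]
 [599.14 144.43  94.  ]
 [687.61 108.98  94.  ]
 [671.81  68.84  94.  ]] [635.42 106.53  94.  ]
43.597841032952914 68.46887562637818
95.3014230086293 -21.837784607799815
43.14496707074952 -111.48085449294796
95.33792944798134 158.43451050822407
line [607.95 113.76  91.  ] [653.29  95.38  91.  ] -22.06962545530418
line [611.37 123.96  94.  ] [656.13 105.57  94.  ] -22.333743663065793
slot ends [602.84 126.31  94.  ] [672.04  94.49  94.  ]
knob [array([494.55, 149.57,  51.  ]), array([504.72, 177.2 ,  51.  ])] [499.64 163.39  51.  ]
[array([512.14, 157.41,  51.  ]), array([486.8 , 167.36,  51.  ]), array([539.83, 145.75,  66.  ]), array([532.47, 147.72,  66.  ]), array([558.26, 138.7 ,  56.  ])]
[[-0.94  0.35 -0.  ]
 [ 0.35  0.94 -0.  ]
 [ 0.   -0.   -1.  ]]
pred held near edge [array([306.96, 229.86]), array([322.43, 229.88])]
pred held near edge [array([311.13, 173.16]), array([318.97, 173.17])]
```

```bash
python3 -m creep '1 0.152 0.845 0 0 0 0.005;1 0.152 0.845 0 0 0 0.005;1 0.152 0.845 0.3 0 0 0.005;1 0.152 0.845 0.56 0 0 0.005;1 0.152 0.845 0.56 0 0 0.005;1 0.152 0.845 0.56 0 0 0.005'
python3 - <<'E'
from h import *
c=get_calibration('wrist');s=state();im=capture('wrist');t=capture('side')
a=np.hstack([cv2.resize(im[90:290,220:420],(560,560),interpolation=2),cv2.resize(t[90:220,320:375],(237,560),interpolation=2)])
cv2.imwrite('pics/c3.png',a);print(s['ee_pos'],s['tcp_rot'],s['clock'],s['contact_force'])
E
```

```text
clock: 7.38
ee_pos: [636.1, 106.7, 171.6]
tcp_rot: [3.141, 0.001, 2.756]
contact_force: [-0.3, -0.1, -2.4]
gripper_width: 5.0
grasp_force: 79.8
[636.12626753 106.72247701 171.5857444 ] [3.14122970e+00 1.18436353e-03 2.75575011e+00] 7.375 [-0.28824376 -0.07067326 -2.38904005]
```

View pics/c3.png

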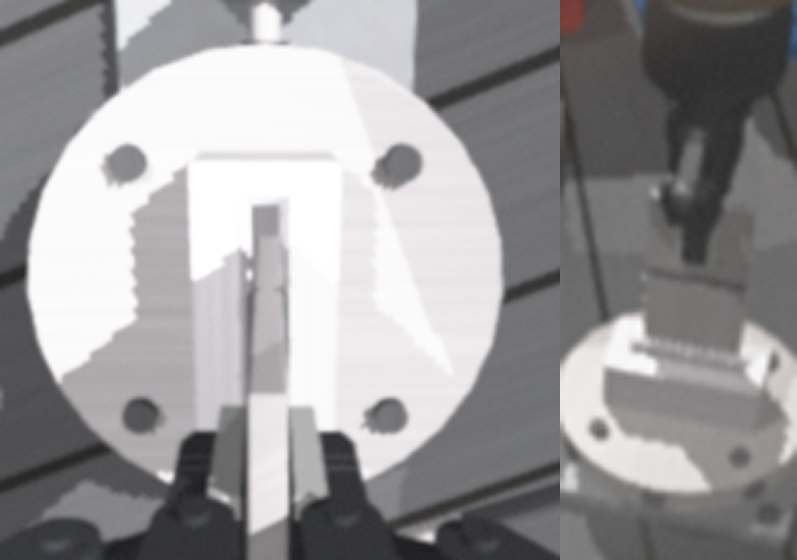

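```bash
python3 -m creep '1 0 0 0.08 0 0 0;1 0 0 0.14 0 0 0;1 0 0 0.2 0 0 0;1 0 0 0.26 0 0 0;1 0 0 0.26 0 0 0'; python3 -m creep '1 0 0 0.05 0 0 0;1 0 0 0.1 0 0 0;1 0 0 0.1 0 0 0'
```

```text
clock: 8.1
ee_pos: [635.5, 107.0, 143.7]
tcp_rot: [-3.141, -0.001, 2.756]
contact_force: [0.8, 1.0, -3.4]
gripper_width: 5.2
grasp_force: 80.0
clock: 8.48
ee_pos: [635.5, 106.9, 133.7]
tcp_rot: [-3.141, -0.001, 2.756]
contact_force: [0.3, 0.8, -2.5]
gripper_width: 5.3
grasp_force: 80.0
```

```bash
python3 -m creep '1 0 0 0.01 0 0 0;1 0 0 0.02 0 0 0;1 0 0 0.02 0 0 0'
```

```text
clock: 8.85
ee_pos: [635.9, 107.0, 132.8]
tcp_rot: [3.141, 0.001, 2.756]
contact_force: [-1.5, 0.5, 3.1]
gripper_width: 5.0
grasp_force: 81.0
```

```bash
python3 -m creep '0 0 0 0 0 0 0;0 0 0 0 0 0 0;0 0 0 0 0 0 0;0 0 0 0 0 0 0;0 0 0 0 0 0 0;0 0 0 0 0 0 0;0 0 0 -0.4 0 0 0;0 0 0 -0.8 0 0 0;0 0 0 -0.8 0 0 0'
python3 - <<'E'
from h import *
import json
cv2.imwrite('pics/side4.png',capture('side'))
s=state();print(s['ee_pos'],s['tcp_rot'],s['clock'])
for n in ('wrist',):
    c=get_calibration(n);im=capture(n);cv2.imwrite('pics/w4.png',im)
    json.dump({k:(v.tolist() if hasattr(v,'tolist') else v) for k,v in c.items()},open('w4.json','w'))
t=cv2.imread('pics/side4.png')
a=np.hstack([cv2.resize(im[0:260,190:430],(520,563)),cv2.resize(t[100:220,320:380],(280,563),interpolation=2)])
cv2.imwrite('pics/c4.png',a)
E
```

```text
clock: 9.98
ee_pos: [636.8, 107.1, 215.8]
tcp_rot: [3.139, 0.005, 2.756]
contact_force: [-0.4, 0.1, -0.6]
gripper_width: 85.4
grasp_force: 0.0
[636.14489261 107.01011713 213.52378699] [3.14071917e+00 2.10706125e-03 2.75555990e+00] 10.025
```

View pics/c4.png

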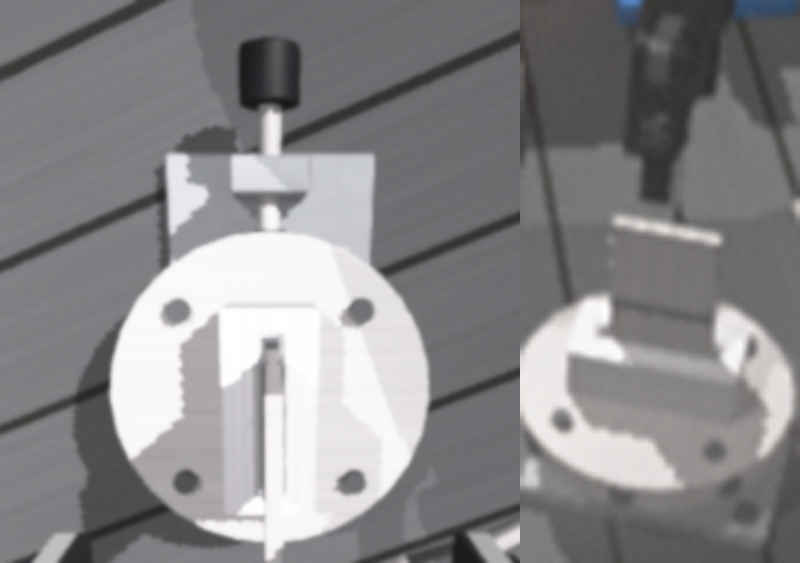

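```bash
python3 - <<'E'
from h import *
import json
np.set_printoptions(precision=1,suppress=True)
c=json.load(open('w4.json'));c['xyz']=np.array(c['xyz'])
g=cv2.imread('pics/w4.png',0);m=(g[5:62,285:345]<62).astype('uint8')
n,l,st,ce=cv2.connectedComponentsWithStats(m);i=1+st[1:,4].argmax();x,y,w,h,_=st[i];x+=285;y+=5;print(x,y,w,h)
f=np.array([plane(c,(x+w/2-.5,v),51) for v in(y,y+h)])
print('far/near ends',f, 'sides',[plane(c,(u,y+h/2),51) for u in(x,x+w)])
th=np.radians(-22);X=np.array([np.cos(th),np.sin(th)]);o=np.array([635.3,106.4])
print('pred knob',o-146*X, 'end x',(f[:,:2]-o)@X)
s=state();Rm=R.from_euler('xyz',s['tcp_rot']).as_matrix();k=np.array([*(o-146*X),0])
d=k-s['ee_pos'];print(s['ee_pos'],Rm.T@d)
E
```

```text
300 18 28 33
far/near ends [[486.7 166.4  51. ]
 [513.  155.7  51. ]] sides [array([494.7, 149. ,  51. ]), array([504.9, 174.2,  51. ])]
pred knob [499.9 161.1] end x [-160.3 -131.9]
[635.7 107.  212.1] [146.2  -1.  212.1]
```

```bash
python3 -m creep '0 0.6 0 0 0 0 0;0 1 0 0 0 0 0;0 1 0 0 0 0 0'>/dev/null; python3 -m creep '0 0.46 -0.01 0 0 0 0;0 0.46 -0.01 0.5 0 0 0;0 0.46 -0.01 0.92 0 0 0;0 0.46 -0.01 0.92 0 0 0'; python3 -m creep '0 0 0 0.5 0 0 0;0 0 0 0.9 0 0 0;0 0 0 0.9 0 0 0;0 0 0 0.9 0 0 0'
```

```text
clock: 10.95
ee_pos: [498.8, 160.5, 117.2]
tcp_rot: [-3.138, -0.005, 2.755]
contact_force: [0.3, 0.0, 0.4]
gripper_width: 85.4
grasp_force: 0.0
clock: 11.45
ee_pos: [501.5, 161.1, 32.6]
tcp_rot: [3.14, 0.002, 2.755]
contact_force: [-0.4, 1.1, -0.6]
gripper_width: 85.2
grasp_force: 0.0
```

```bash
python3 -m creep '1 0 0 0.02 0 0 0;1 0 0 0.02 0 0 0;1 0 0 0.02 0 0 0;1 0 0 0.02 0 0 0;1 0 0 0.02 0 0 0;1 0 0 0.02 0 0 0' 110; python3 -m creep '1 0.04 0 0 0 0 0;1 0.08 0 0 0 0 0;1 0.12 0 0 0 0 0;1 0.15 0 0 0 0 0;1 0.15 0 0 0 0 0'
```

```text
clock: 12.2
ee_pos: [500.3, 161.2, 29.0]
tcp_rot: [3.141, 0.001, 2.756]
contact_force: [-3.8, 0.2, 9.3]
gripper_width: 25.9
grasp_force: 107.4
clock: 12.82
ee_pos: [487.7, 166.4, 29.2]
tcp_rot: [3.141, 0.004, 2.756]
contact_force: [10.7, -4.4, 0.1]
gripper_width: 25.3
grasp_force: 107.9
```

```bash
python3 -m creep '1 0.015 0 0 0 0 0;1 0.03 0 0 0 0 0;1 0.03 0 0 0 0 0'; python3 -m creep '1 0.01 0 0 0 0 0;1 0.02 0 0 0 0 0;1 0.02 0 0 0 0 0'
python3 - <<'E'
from h import *
cv2.imwrite('pics/side5.png',capture('side'));t=cv2.imread('pics/side5.png')
a=cv2.resize(t[100:220,270:390],(600,600),interpolation=2);cv2.imwrite('pics/c5.png',a)
E
```

```text
clock: 13.2
ee_pos: [485.0, 167.4, 29.1]
tcp_rot: [3.141, 0.004, 2.755]
contact_force: [12.1, -5.5, -0.7]
gripper_width: 25.5
grasp_force: 107.9
clock: 13.58
ee_pos: [483.6, 168.0, 29.2]
tcp_rot: [3.141, 0.004, 2.755]
contact_force: [15.2, -6.5, -2.5]
gripper_width: 25.5
grasp_force: 108.3
```

View pics/c5.png

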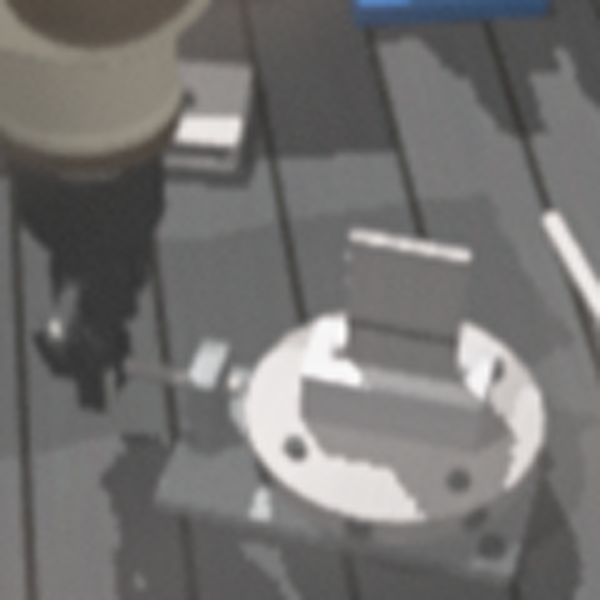

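```bash
python3 -m creep '1 0.02 0 0 0 0 0;1 0.02 0 0 0 0 0;1 0.02 0 0 0 0 0;1 0.02 0 0 0 0 0'
```

```text
clock: 14.12
ee_pos: [483.6, 168.1, 29.3]
tcp_rot: [3.14, 0.008, 2.755]
contact_force: [32.5, -13.6, -12.9]
gripper_width: 25.4
grasp_force: 109.1
```

```bash
python3 -m creep '1 -0.012 0 0 0 0 0;1 -0.012 0 0 0 0 0;1 -0.012 0 0 0 0 0;1 -0.012 0 0 0 0 0;1 -0.012 0 0 0 0 0'; python3 -c "
from plant import *
print(hand_in())"
```

```text
clock: 14.75
ee_pos: [483.6, 168.0, 29.2]
tcp_rot: [3.14, 0.006, 2.755]
contact_force: [21.4, -9.2, -7.1]
gripper_width: 25.6
grasp_force: 109.9
the job is handed in; nothing more can be done
None
```

The coupon is seated in the holder's slot and released, and the job was handed in at about 15 s with the gripper still holding the plunger back against its stop (about 18 mm measured); `hand_in()` gave no verdict.

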